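# Fit up four weld test pieces: each cut section on its marked base plate

### The arm

A 7-joint arm with a two-finger parallel gripper is mounted at the origin on the work surface. World frame = base frame: x ahead of the robot, y to its left, z up, the work surface at z = 0. Lengths are in mm, angles in rad, forces in N, time in s.
With the tool pointing down it reaches from about 425 to 975 mm from the base axis. Payload 16.7 kg.
Tool frame: the origin (TCP) lies midway between the tips of the shut fingers; the grasp point (between the pads) lies manip.grip_point_offset behind it (manip.grip_point_offset is the distance from the TCP to the grasp point, in mm); z points along the fingers, y is the line along which they close (so a half turn about z gives the same grasp; the last joint's range is limited). The gripper opens to 85 mm and grips with 20 to 120 N. Pads are 22 mm wide; open, the fingers measure 114 mm over their backs; the gripper's body (76 mm by 85 mm) begins 54 mm behind the grasp point. The pads swing forward as they close: fully open they stand 13 mm farther back than shut.
Start: joints at [1.107, 0.426, 0.074, 1.606, -0.034, 1.111, -0.067], TCP at [208.966, -641.802, 231.302] pointing down, gripper open.
Joint ranges: [-2.85, 2.85], [-0.5, 2.14], [-1.23, 1.37], [0.21, 2.46], [-1.02, 4.16], [0.16, 2.05], [-2.73, 2.73]. Speed limits (rad/s): [1.89, 1.89, 2.39, 2.39, 3.01, 3.01, 3.01].

### API

Orientations are given as [roll, pitch, yaw] about the fixed x, y, z axes, in that order (R = Rz(yaw) Ry(pitch) Rx(roll)).
In Python, from station import monitor, snapshot, camera_model, workorder, finder, manip gives the robot as it stands.
- The arm moves only by the tool play_rows, never from a script. Its argument "plan" is a list of rows, each an object of numbers: "x", "y", "z": the shift along the world's x, y, z in mm; "ax", "ay", "az": the turn, a rotation vector about the world's x, y, z in degrees. In form: [{"x": .., "y": .., "z": .., "ax": .., "ay": .., "az": ..}, ...]. A call has 1 to 12 rows; each row is the pose to reach, as a shift and turn from the pose commanded when the call began; what a row does not reach only later rows make up. A row lasts 1/8 s, in which the tool goes at most 62.5 mm and 10.7 degrees, less where a joint would pass 70% of its speed; a pose out of reach is approached as far as the arm can. A call with a gripper value outside its range is refused whole. "hand" is the finger opening in mm, from 0 to 85.4, set as the call begins (left out, the last holds). The fingers move at their own pace and stop on an object; "grip_force" is the grip in N (left out, the last holds). Time passes only in rows, so rows that repeat a pose let the fingers close. It gives the time, the measured TCP pose, the force, the opening and the grip force at its end, in the units of the state.
- monitor.get_obs(): the state, without advancing time (a new reading comes with each control period).
- snapshot(name): name is "side" or "top"; returns the picture (384x512x3 uint8, red, green, blue); there is no depth.
- camera_model(name): a dict with "fov_y" (degrees; the focal length in pixels is half the picture's height over the tangent of half this angle, whatever the lens; pixels are square), "cx", "cy" (the principal point, pixels), "dist_coeffs" ([k1, k2, p1, p2, k3] as OpenCV has them; the pictures are not rectified), "rvec" (rotation vector, rad) and "tvec" (3), from world to camera coordinates, as OpenCV has them. Camera axes: x right, y down, z forward; pixel columns grow to the right and rows downward; lengths in mm; the calibration is good to about 2 mm. A picture is of the moment at which its call begins. camera_model takes no time and is no camera call.
- workorder.hand_in(): hands the job in; it is judged then, once.
Trained networks look in the newest picture that a camera, given by its name, has taken for a name from the list of things; names that differ only in an ending like _2 or _b are one class to them, and where a whole thing is asked for, a point or a joint stands for the part that bears it (a point fixed in the world has none). Each returns a list of dicts, best first, with "p" (0 to 1); they miss things now and then, are a little off and sometimes report something else, mostly with a low value. They report only what shows in the picture. A call takes as long as a camera call. They do not tell look-alikes from the thing itself.
- finder.look_for(camera, target): "box" ([left, top, right, bottom] in pixels, round what is visible of it).
- finder.place_of(camera, target): "location" ([row, column] in pixels: a listed point, or the origin of a listed thing).
The state is a dict: "t": time; "qpos": joint angles; "joint_vel": joint speeds; "effort": joint torques, N m; "tcp_pos": TCP position; "ee_rot": TCP orientation; "ft_force": force on the tool from outside, world axes, zero at the start; "wrist_torque": the same for the moment, N m; "grip_width": finger opening in mm; "grasp_force": force on a finger pad.
Only numpy, scipy, OpenCV 4.12 (cv2) and the standard library are available. Lean on these libraries where they do the work, as an engineer would, in place of code of your own. Each camera call takes 0.05 s, during which the arm holds its last target. There are 200 camera calls.

### The job

Set up the four weld test pieces for tacking: stand each cut piece of steel section (round tube, square tube, rectangular tube, U-channel) upright on the base plate that is chalked with its outline, centred in the outline and turned to match it, the channel with its open side the way the chalk U opens. Let go of them all, and leave the welding magnet and the stick of soapstone that lie among them where they are.

Things in the scene. Friction and masses are not known exactly. Their poses are not given: they have to be found in the camera images.
- round_mid (a point): cut piece of round tube, 48 mm outside diameter, 4 mm wall. Bright steel, 80 mm long, standing on end on the bench, 0.3 to 0.5 kg. Point: on the axis of the outer outline, half-way up (40 mm); z up along the piece.
- square_mid (a point): cut piece of square tube, 40 x 40 mm outside, 4 mm wall. Bright steel, 80 mm long, standing on end on the bench, 0.3 to 0.5 kg. Point: on the axis of the outer outline, half-way up (40 mm); z up along the piece, x and y are square to its faces.
- rect_mid (a point): cut piece of rectangular tube, 60 x 30 mm outside, 4 mm wall. Bright steel, 80 mm long, standing on end on the bench, 0.3 to 0.5 kg. Point: on the axis of the outer outline, half-way up (40 mm); z up along the piece, x runs along the 60 mm side, y along the 30 mm side.
- channel_mid (a point): cut piece of U-channel: web 50 mm wide, two flanges, 38 mm deep over all, 5 mm thick throughout. Bright steel, 80 mm long, standing on end on the bench, 0.3 to 0.5 kg. Point: on the axis of the outer outline, half-way up (40 mm); z up along the piece (empty space, mid-way between the web's back and the flanges' toes); x points from the web to the open side, y across the 50 mm width.
- plate_round: mill-scale black steel base plate 100 x 100 x 10 mm, a 12 mm bolt hole near each corner, lying loose and flat on the bench (0.8 kg). Origin: centre of its UNDERSIDE (z = 0), straight below the centre of the outline; its top face is 10 mm higher. In white chalk on top: a circle for the 48 mm round tube.
- plate_square: mill-scale black steel base plate 100 x 100 x 10 mm, a 12 mm bolt hole near each corner, lying loose and flat on the bench (0.8 kg). Origin: centre of its UNDERSIDE (z = 0), straight below the centre of the outline; its top face is 10 mm higher. In white chalk on top: a square for the 40 mm square tube, its sides along the plate's x and y.
- plate_rect: mill-scale black steel base plate 100 x 100 x 10 mm, a 12 mm bolt hole near each corner, lying loose and flat on the bench (0.8 kg). Origin: centre of its UNDERSIDE (z = 0), straight below the centre of the outline; its top face is 10 mm higher. In white chalk on top: an oblong for the 60 x 30 mm tube, its long side along the plate's x.
- plate_channel: mill-scale black steel base plate 100 x 100 x 10 mm, a 12 mm bolt hole near each corner, lying loose and flat on the bench (0.8 kg). Origin: centre of its UNDERSIDE (z = 0), straight below the centre of the outline; its top face is 10 mm higher. In white chalk on top: a U for the channel; the U's open side faces the plate's +x, its back lies to -x, its 50 mm width runs along y.
- magnet_mid (a point): bystander: red house-shaped welding magnet, about 80 x 65 mm, 18 mm thick, lying flat among the plates. Point: its centre.
- soapstone_mid (a point): bystander: white flat stick of soapstone (the chalk), 105 x 12 x 5 mm, lying flat among the plates. Point: its centre; x along the stick.
Not all that is in view belongs to the job. Leave any black or yellow look-alike of the part that bears rect_mid alone.

How it is judged (in metres and radians):
At the end, for the whole second after the job is handed in: Each piece stands released and still on top of its own plate (tilt under 0.1 rad), within 10 mm of the centre of its outline and, unless round, within 0.2 rad of its direction (square: any quarter turn, rectangle: any half turn, channel: opening as the U does) (horizontal distance between round_mid and plate_round below 0.01 m and z of round_mid in the frame of plate_round between 0.044 and 0.056 m and angle between each of round_mid, square_mid, rect_mid, channel_mid's own z axis and vertical below 0.1 rad and linear speed of each of round, square, rect, channel below 0.02 m/s and angular speed of each of round, square, rect, channel below 0.2 rad/s and horizontal distance between square_mid and plate_square below 0.01 m and z of square_mid in the frame of plate_square between 0.044 and 0.056 m and (angle between the x axis of square_mid and the x axis of plate_square, either way round below 0.2 rad or angle between the x axis of square_mid and the y axis of plate_square, either way round below 0.2 rad) and horizontal distance between rect_mid and plate_rect below 0.01 m and z of rect_mid in the frame of plate_rect between 0.044 and 0.056 m and angle between the x axis of rect_mid and the x axis of plate_rect, either way round below 0.2 rad and horizontal distance between channel_mid and plate_channel below 0.01 m and z of channel_mid in the frame of plate_channel between 0.044 and 0.056 m and angle between the x axis of channel_mid and the x axis of plate_channel, either way round below 0.2 rad and x of channel in the frame of plate_channel below 0 m); the robot touches nothing.
It fails at once if the welding magnet is pushed more than 30 mm (distance of magnet_mid from where it was at the start of the episode above 0.03 m).
It fails at once if the soapstone is pushed more than 30 mm (distance of soapstone_mid from where it was at the start of the episode above 0.03 m).
It also fails if it takes over 106 s, if anything falls off the work surface, if the arm or the gripper's body presses on something with over 40 N, if the wrist force passes 120 N, or if a joint passes its speed limit or range.

## Working session

There is one attempt and no reset: what is moved stays moved. The work goes in short steps, Python scripts to look and compute and a tool call to move; the robot and the scene stay as the last step left them, time stands still between calls to the robot, and variables do not carry over. Pictures are saved under pics/ and viewed, at most 14 in all, crops included, and the job is handed in when it is done.

Besides the shell and the picture viewer there is one more tool, called after "Emit:" as a command line: name --argument value ..., lists and objects as JSON in quotes. play_rows: Moves the arm, as the interface text tells. Its arguments: {"type":"object","properties":{"plan":{"type":"array"},"hand":{"type":"number"},"grip_force":{"type":"number"}},"required":["plan"]}

```bash
mkdir -p pics; ls; python3 - <<'E'
from station import monitor, snapshot, camera_model, finder, manip
import cv2
o=monitor.get_obs();print(o['t'],o['tcp_pos'],o['ee_rot'],o['grip_width'],manip.grip_point_offset)
for n in ('top','side'):
    im=snapshot(n);cv2.imwrite(f'pics/{n}0.png',im[:,:,::-1]);print(camera_model(n))
    cv2.imwrite(f'pics/{n}0b.png',cv2.resize(im[:,:,::-1],(800,600),interpolation=cv2.INTER_CUBIC))
E
```

```text
pics
0.0 [ 208.84269737 -641.44282757  230.59529201] [-3.14029729e+00  1.00455450e-04  3.14783260e-01] 85.50354578415616 18.700000000000003
{'fov_y': 54.4026992097253, 'cx': 256.52771770833516, 'cy': 187.88291042307176, 'dist_coeffs': array([-0.02595156,  0.        ,  0.        ,  0.        ,  0.        ]), 'rvec': array([ 2.14225623, -2.19006741,  0.07717455]), 'tvec': array([  66.74412709,  534.57690911, 1111.62908789])}
{'fov_y': 51.23066759371385, 'cx': 256.812613368189, 'cy': 189.19710844241283, 'dist_coeffs': array([-0.14079973,  0.        ,  0.        ,  0.        ,  0.        ]), 'rvec': array([ 0.72951348, -2.71420271,  0.9852001 ]), 'tvec': array([482.17513237, 231.47320325, 892.70400389])}
```

View pics/top0b.png

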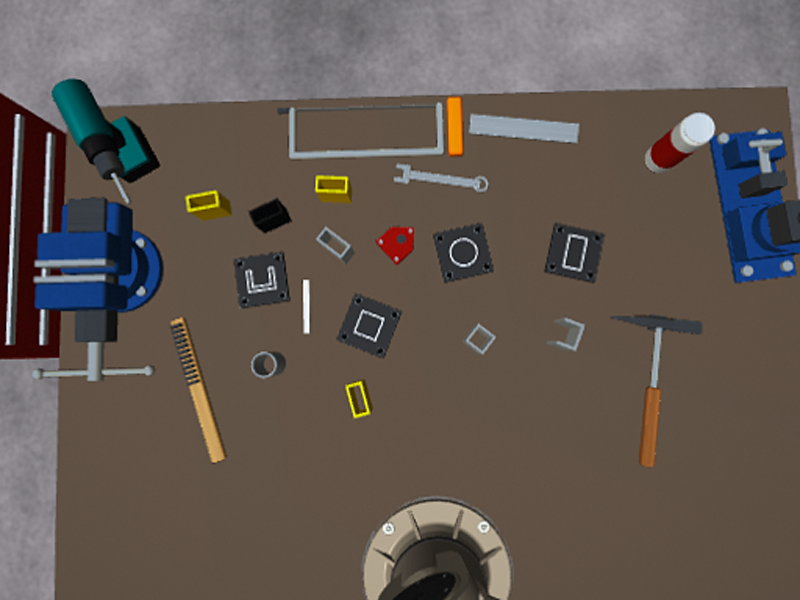

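View pics/side0b.png

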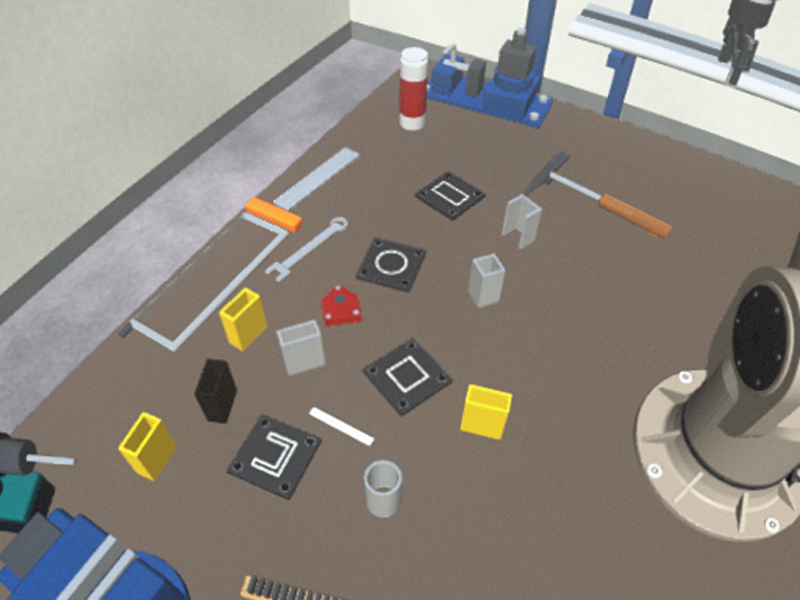

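The rect_mid candidates in the top view (800x600 pixels) are bright steel at (334,243), yellow at (208,205), (332,188) and (358,400), and black at (270,215). By the description it is the bright one at (334,243). Next I'll rectify close crops.

```bash
cat > h.py <<'E'
import numpy as np, cv2
from station import monitor, snapshot, camera_model, finder
def K(m):
    f=192/np.tan(np.radians(m['fov_y'])/2); return np.array([[f,0,m['cx']],[0,f,m['cy']],[0,0,1]])
def proj(n,P):
    m=camera_model(n); return cv2.projectPoints(np.float64(P).reshape(-1,1,3),m['rvec'],m['tvec'],K(m),m['dist_coeffs'])[0][:,0]
def world(n,px,z):
    m=camera_model(n);R=cv2.Rodrigues(m['rvec'])[0]
    u=cv2.undistortPoints(np.float64(px).reshape(-1,1,2),K(m),m['dist_coeffs'])[:,0]
    d=np.c_[u,np.ones(len(u))]@R; c=-R.T@m['tvec']; return c+d*((z-c[2])/d[:,2])[:,None]
def rect(n,im,c,z,half,N):
    "tile: right = -y, up = +x"
    g=(np.arange(N)+.5)/N*2*half-half
    J,I=np.meshgrid(g,g); P=np.stack([c[0]-I,c[1]-J,np.full_like(I,z)],-1)
    q=proj(n,P).reshape(N,N,2).astype(np.float32); return cv2.remap(im,q,None,cv2.INTER_CUBIC)
PX={'round':(267,364),'square':(481,339),'rect':(334,243),'channel':(570,333),'p_round':(463,252),'p_square':(369,325),'p_rect':(574,252),'p_channel':(262,280)}
E
python3 - <<'E'
from h import *
im=cv2.imread('pics/top0.png'); rows=[]; T=[]
for k,p in PX.items():
    z=10 if k[:2]=='p_' else 80
    c=world('top',np.array(p)*.64,z)[0]; print(k,c.round(1), np.hypot(*c[:2]).round())
    T.append(rect('top',im,c,z,55 if z==10 else 50,200))
cv2.imwrite('pics/t.png',np.vstack([np.hstack(T[:4]),np.hstack(T[4:])]))
for n in ('round_mid','square_mid','rect_mid','channel_mid'):
    for d in finder.place_of('top',n)[:2]: print(n,d['p'],world('top',d['location'][::-1],40)[0].round(1))
for n in ('plate_round','plate_square','plate_rect','plate_channel'):
    for d in finder.place_of('top',n)[:2]: print(n,d['p'],world('top',d['location'][::-1],0)[0].round(1))
E
```

```text
round [406.3 303.3  80. ] 507.0
square [443.9 -91.4  80. ] 453.0
rect [628.8 177.   80. ] 653.0
channel [ 451.2 -254.8   80. ] 518.0
p_round [617.1 -69.7  10. ] 621.0
p_square [476.7 119.   10. ] 491.0
p_rect [ 611.9 -289.    10. ] 677.0
p_channel [570.7 330.7  10. ] 660.0
round_mid 0.74 [ 599.6 -277.9   40. ]
round_mid 0.63 [400.8 320.8  40. ]
square_mid 0.68 [439.1 -82.7  40. ]
rect_mid 0.92 [693.1 303.6  40. ]
rect_mid 0.9 [718.3 426.9  40. ]
channel_mid 0.66 [439.3 -86.   40. ]
channel_mid 0.55 [ 440.3 -255.2   40. ]
plate_round 0.84 [626.4 -64.    0. ]
plate_square 0.91 [467.2 119.2   0. ]
plate_rect 0.97 [ 610.6 -290.6    0. ]
plate_channel 0.66 [576.  334.1   0. ]
```

View pics/t.png

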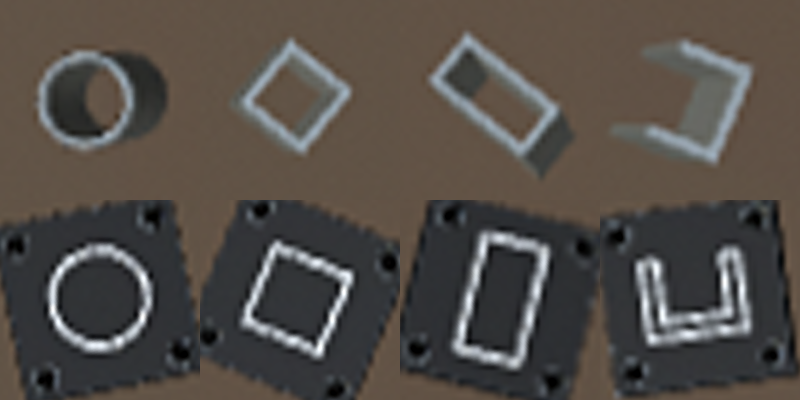

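```bash
cat > fit.py <<'E'
from h import *
from scipy.optimize import minimize
def shape(kind,g):
    # outer contours (mm) grown by g, wall filled mask polygons; returns list of (poly,value)
    if kind=='round':
        t=np.linspace(0,2*np.pi,60,endpoint=False);c=np.c_[np.cos(t),np.sin(t)];return c*(24+g),c*(20+g)
    if kind in('square','rect'):
        a,b=(20,20) if kind=='square' else (30,15); f=lambda a,b:np.array([[a,b],[-a,b],[-a,-b],[a,-b]],float)
        return f(a+g,b+g),f(a+g-4,b+g-4)
    o=np.array([[19,25],[-19,25],[-19,-25],[19,-25]],float); i=np.array([[19,20],[-14,20],[-14,-20],[19,-20]],float)
    return o,i
def tmpl(kind,x,y,th,N,s,g,lw):
    "signed template, tile-relative mm"
    R=np.array([[np.cos(th),-np.sin(th)],[np.sin(th),np.cos(th)]]); o,i=shape(kind,g)
    def px(p): q=p@R.T+[x,y]; return np.round(((np.c_[-q[:,1],-q[:,0]])*s+N/2-.5)*16).astype(np.int32)
    m=np.zeros((N,N),np.float32)
    if lw:  # chalk line
        if kind=='channel':
            c=np.array([[19,25],[-19,25],[-19,-25],[19,-25],[19,-20],[-14,-20],[-14,20],[19,20]],float)
            cv2.polylines(m,[px(c)],True,1,int(2*s),cv2.LINE_AA,4)
        else: cv2.polylines(m,[px(o)],True,1,int(2*s),cv2.LINE_AA,4)
    else:
        cv2.fillPoly(m,[px(o)],1,cv2.LINE_AA,4)
        cv2.fillPoly(m,[px(i)],0,cv2.LINE_AA,4)
    b=cv2.GaussianBlur(m,(0,0),1.2*s); m=cv2.GaussianBlur(m,(0,0),6*s)
    return b-m
def fit(n,im,kind,plate,c,z,half=50,th0=None):
    N=200;s=N/2/half; t=rect(n,im,c,z,half,N).astype(np.float32); t=t.mean(2); t=np.minimum(t,230); t-=t.mean()
    cost=lambda p:-(lambda T:(T*t).sum()/np.linalg.norm(T)/np.linalg.norm(t))(tmpl(kind,p[0]*1.,p[1]*1.,p[2]/20,N,s,1 if plate else 0,plate))
    best=None
    ths=[0] if kind=='round' else (np.arange(0,{'square':90,'rect':180,'channel':360}[kind],10)*np.pi/180 if th0 is None else [th0])
    c0=[(cost((a,b,th*20)),a,b,th*20) for th in ths for a in range(-9,10,3) for b in range(-9,10,3)]
    rs=[minimize(cost,k[1:],method='Nelder-Mead',options=dict(initial_simplex=np.array(k[1:])+np.array([[0,0,0],[2,0,0],[0,2,0],[0,0,2]]),xatol=.02,fatol=1e-5)) for k in sorted(c0)[:3]]
    r=min(rs,key=lambda r:r.fun); return np.r_[c[0]+r.x[0],c[1]+r.x[1],np.degrees(r.x[2]/20),-r.fun]
def overlay(n,im,kind,q,z,half=50):
    t=rect(n,im,q,z,half,200); o,i=shape(kind,0); th=np.radians(q[2])
    R=np.array([[np.cos(th),-np.sin(th)],[np.sin(th),np.cos(th)]])
    for p,col in((o,(0,0,255)),(i,(0,255,0))):
        p=p@R.T; cv2.polylines(t,[np.round(np.c_[-p[:,1],-p[:,0]]*100/half+99.5).astype(int)],True,col,1)
    cv2.line(t,(100,100),(int(100-30*R[1,0]),int(100-30*R[0,0])),(255,0,255),1)
    return t
E
python3 - <<'E'
from fit import *
im=cv2.imread('pics/top0.png');T=[]
for k,p in PX.items():
    pl=k[:2]=='p_';z=10 if pl else 80; kind=k[2:] if pl else k
    c=world('top',np.array(p)*.64,z)[0]; q=fit('top',im,kind,pl,c,z); print(k,q.round(2))
    T.append(overlay('top',im,kind,q,z))
cv2.imwrite('pics/t2.png',np.vstack([np.hstack(T[:4]),np.hstack(T[4:])]))
E
```

```text
round [405.98 310.87   4.61   0.79]
square [445.26 -89.49  50.3    0.82]
rect [631.22 179.72  51.29   0.86]
channel [ 450.48 -254.2    67.68    0.76]
p_round [617.86 -69.48   2.95   0.66]
p_square [477.11 120.45  67.02   0.68]
p_rect [ 612.42 -289.82  165.89    0.66]
p_channel [5.7243e+02 3.3425e+02 8.9400e+00 3.2000e-01]
```

View pics/t2.png

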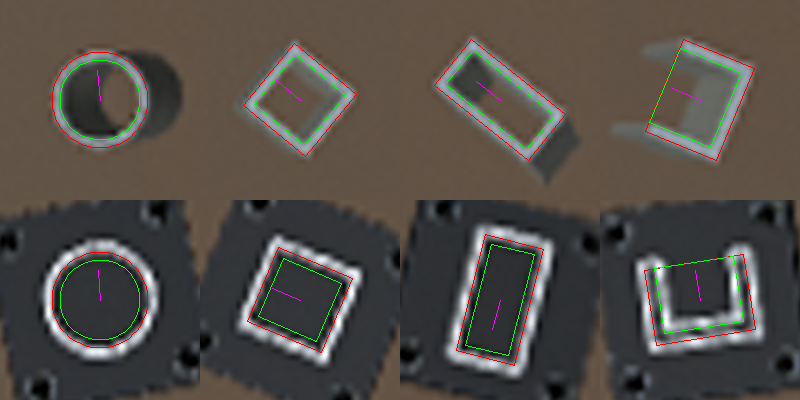

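The overlays fit well: the bright rect tube, the square, the round and the channel tops all match. The exception is the channel plate, where the fit sits about 2–3 mm off the chalk. I'll check the plate centres from the plate edges.

```bash
python3 - <<'E'
from h import *
im=cv2.imread('pics/top0.png')
for k,c in dict(p_round=(617.9,-69.5),p_square=(477.1,120.4),p_rect=(612.4,-289.8),p_channel=(574.4,336)).items():
    t=rect('top',im,c,10,75,300); h=t.astype(int)
    m=((h[:,:,2]-h[:,:,0]<12)).astype(np.uint8)   # not brown
    m=cv2.morphologyEx(m,cv2.MORPH_OPEN,np.ones((5,5)))
    n,l,s,_=cv2.connectedComponentsWithStats(m); m=(l==1+np.argmax(s[1:,4])).astype(np.uint8)
    r=cv2.minAreaRect(max(cv2.findContours(m,0,2)[0],key=cv2.contourArea))
    print(k,round(c[0]-(r[0][1]-149.5)*.5,1),round(c[1]-(r[0][0]-149.5)*.5,1),np.array(r[1])*.5,-r[2])
E
```

```text
p_round 617.4 -69.2 [101.64746857 101.35939789] -78.36637115478516
p_square 477.0 120.3 [101.12770081 100.77440643] -22.706371307373047
p_rect 611.7 -288.8 [101.97586823 101.397789  ] -14.272513389587402
p_channel 572.4 333.0 [101.8325119  102.32865143] -82.87498474121094
```

Emit:
play_rows --plan '[{"x":60,"y":60,"z":0,"az":8},{"x":120,"y":120,"z":0,"az":16},{"x":160,"y":180,"z":0,"az":24},{"x":200,"y":240,"z":-20,"az":32},{"x":220,"y":300,"z":-30,"az":40},{"x":241.5,"y":350,"z":-40,"az":49.6},{"x":241.5,"y":387.6,"z":-50,"az":49.6},{"x":241.5,"y":387.6,"z":-71,"az":49.6},{"x":241.5,"y":387.6,"z":-71,"az":49.6}]' --hand 85 --grip_force 60

```text
invalid input at $.plan[0]: expected keys x, y, z, ax, ay, az
```

Emit:
play_rows --plan '[{"x":60,"y":60,"z":0,"ax":0,"ay":0,"az":8},{"x":120,"y":120,"z":0,"ax":0,"ay":0,"az":16},{"x":160,"y":180,"z":0,"ax":0,"ay":0,"az":24},{"x":200,"y":240,"z":-20,"ax":0,"ay":0,"az":32},{"x":220,"y":300,"z":-30,"ax":0,"ay":0,"az":40},{"x":241.5,"y":350,"z":-40,"ax":0,"ay":0,"az":49.6},{"x":241.5,"y":387.6,"z":-50,"ax":0,"ay":0,"az":49.6},{"x":241.5,"y":387.6,"z":-71,"ax":0,"ay":0,"az":49.6},{"x":241.5,"y":387.6,"z":-71,"ax":0,"ay":0,"az":49.6}]' --hand 85 --grip_force 60

```text
t: 1.62
tcp_pos: [450.4, -251.5, 159.0]
ee_rot: [-3.139, -0.001, 1.184]
ft_force: [-0.4, -0.5, 0.1]
grip_width: 84.8
grasp_force: 0.0
```

Emit:
play_rows --plan '[{"x":0,"y":0,"z":-30,"ax":0,"ay":0,"az":0},{"x":0,"y":0,"z":-60,"ax":0,"ay":0,"az":0},{"x":0,"y":0,"z":-90,"ax":0,"ay":0,"az":0},{"x":0,"y":0,"z":-110,"ax":0,"ay":0,"az":0},{"x":0,"y":0,"z":-120,"ax":0,"ay":0,"az":0},{"x":0,"y":0,"z":-120,"ax":0,"ay":0,"az":0},{"x":0,"y":0,"z":-120,"ax":0,"ay":0,"az":0}]'

```text
t: 2.5
tcp_pos: [450.9, -254.7, 41.1]
ee_rot: [3.14, 0.0, 1.18]
ft_force: [0.1, 0.4, -1.0]
grip_width: 85.4
grasp_force: 0.0
```

Emit:
play_rows --plan '[{"x":0,"y":0,"z":0,"ax":0,"ay":0,"az":0},{"x":0,"y":0,"z":0,"ax":0,"ay":0,"az":0},{"x":0,"y":0,"z":0,"ax":0,"ay":0,"az":0},{"x":0,"y":0,"z":0,"ax":0,"ay":0,"az":0},{"x":0,"y":0,"z":0,"ax":0,"ay":0,"az":0},{"x":0,"y":0,"z":0,"ax":0,"ay":0,"az":0},{"x":0,"y":0,"z":0,"ax":0,"ay":0,"az":0},{"x":0,"y":0,"z":0,"ax":0,"ay":0,"az":0}]' --hand 0

```text
t: 3.5
tcp_pos: [450.7, -254.4, 40.8]
ee_rot: [3.141, 0.0, 1.18]
ft_force: [-1.8, 1.5, 7.9]
grip_width: 49.0
grasp_force: 61.0
```

Emit:
play_rows --plan '[{"x":0,"y":0,"z":30,"ax":0,"ay":0,"az":0},{"x":0,"y":0,"z":75,"ax":0,"ay":0,"az":0},{"x":0,"y":0,"z":115,"ax":0,"ay":0,"az":0},{"x":10,"y":40,"z":120,"ax":0,"ay":0,"az":-5},{"x":20,"y":90,"z":120,"ax":0,"ay":0,"az":-11},{"x":30,"y":140,"z":120,"ax":0,"ay":0,"az":-17},{"x":40,"y":190,"z":120,"ax":0,"ay":0,"az":-23},{"x":50,"y":240,"z":120,"ax":0,"ay":0,"az":-29},{"x":65,"y":290,"z":120,"ax":0,"ay":0,"az":-35},{"x":80,"y":340,"z":120,"ax":0,"ay":0,"az":-41},{"x":95,"y":390,"z":120,"ax":0,"ay":0,"az":-47},{"x":105,"y":440,"z":120,"ax":0,"ay":0,"az":-53}]'

```text
t: 5.0
tcp_pos: [555.6, 187.2, 160.1]
ee_rot: [3.141, 0.0, 0.252]
ft_force: [1.1, -0.6, -4.1]
grip_width: 49.6
grasp_force: 64.3
```

Emit:
play_rows --plan '[{"x":7,"y":50,"z":0,"ax":0,"ay":0,"az":-3},{"x":12,"y":100,"z":0,"ax":0,"ay":0,"az":-6},{"x":17.3,"y":135,"z":0,"ax":0,"ay":0,"az":-6.1},{"x":17.3,"y":148.5,"z":0,"ax":0,"ay":0,"az":-6.1},{"x":17.3,"y":148.5,"z":0,"ax":0,"ay":0,"az":-6.1},{"x":17.3,"y":148.5,"z":-30,"ax":0,"ay":0,"az":-6.1},{"x":17.3,"y":148.5,"z":-60,"ax":0,"ay":0,"az":-6.1},{"x":17.3,"y":148.5,"z":-90,"ax":0,"ay":0,"az":-6.1},{"x":17.3,"y":148.5,"z":-102,"ax":0,"ay":0,"az":-6.1},{"x":17.3,"y":148.5,"z":-106,"ax":0,"ay":0,"az":-6.1},{"x":17.3,"y":148.5,"z":-109,"ax":0,"ay":0,"az":-6.1},{"x":17.3,"y":148.5,"z":-109,"ax":0,"ay":0,"az":-6.1}]'

```text
t: 6.5
tcp_pos: [573.1, 334.4, 52.0]
ee_rot: [-3.141, -0.001, 0.149]
ft_force: [0.6, 0.6, -3.4]
grip_width: 49.5
grasp_force: 64.1
```

Emit:
play_rows --plan '[{"x":0,"y":0,"z":-1,"ax":0,"ay":0,"az":0},{"x":0,"y":0,"z":-1.5,"ax":0,"ay":0,"az":0},{"x":0,"y":0,"z":-1.5,"ax":0,"ay":0,"az":0}]'

```text
t: 6.88
tcp_pos: [573.2, 334.6, 51.0]
ee_rot: [-3.141, -0.001, 0.149]
ft_force: [-2.8, -2.6, 7.4]
grip_width: 49.5
grasp_force: 65.8
```

Emit:
play_rows --plan '[{"x":0,"y":0,"z":0,"ax":0,"ay":0,"az":0},{"x":0,"y":0,"z":0,"ax":0,"ay":0,"az":0},{"x":0,"y":0,"z":0,"ax":0,"ay":0,"az":0},{"x":0,"y":0,"z":0,"ax":0,"ay":0,"az":0},{"x":0,"y":0,"z":0,"ax":0,"ay":0,"az":0},{"x":0,"y":0,"z":0,"ax":0,"ay":0,"az":0},{"x":0,"y":0,"z":30,"ax":0,"ay":0,"az":0},{"x":0,"y":0,"z":70,"ax":0,"ay":0,"az":0},{"x":0,"y":0,"z":110,"ax":0,"ay":0,"az":0}]' --hand 85

```text
t: 8.0
tcp_pos: [572.6, 334.2, 160.9]
ee_rot: [3.142, 0.0, 0.149]
ft_force: [0.6, 0.1, -0.5]
grip_width: 84.7
grasp_force: 0.0
```

Emit:
play_rows --plan '[{"x":-40,"y":-6,"z":0,"ax":0,"ay":0,"az":8},{"x":-90,"y":-12,"z":0,"ax":0,"ay":0,"az":16},{"x":-135,"y":-18,"z":0,"ax":0,"ay":0,"az":24},{"x":-166.8,"y":-23.4,"z":0,"ax":0,"ay":0,"az":32},{"x":-166.8,"y":-23.4,"z":0,"ax":0,"ay":0,"az":40},{"x":-166.8,"y":-23.4,"z":-10,"ax":0,"ay":0,"az":40},{"x":-166.8,"y":-23.4,"z":-40,"ax":0,"ay":0,"az":40},{"x":-166.8,"y":-23.4,"z":-75,"ax":0,"ay":0,"az":40},{"x":-166.8,"y":-23.4,"z":-105,"ax":0,"ay":0,"az":40},{"x":-166.8,"y":-23.4,"z":-120,"ax":0,"ay":0,"az":40},{"x":-166.8,"y":-23.4,"z":-120,"ax":0,"ay":0,"az":40}]'

```text
t: 9.38
tcp_pos: [405.6, 310.7, 38.9]
ee_rot: [-3.141, 0.002, 0.846]
ft_force: [-0.0, 0.2, 0.9]
grip_width: 85.1
grasp_force: 0.0
```

Emit:
play_rows --plan '[{"x":0,"y":0,"z":0,"ax":0,"ay":0,"az":0},{"x":0,"y":0,"z":0,"ax":0,"ay":0,"az":0},{"x":0,"y":0,"z":0,"ax":0,"ay":0,"az":0},{"x":0,"y":0,"z":0,"ax":0,"ay":0,"az":0},{"x":0,"y":0,"z":0,"ax":0,"ay":0,"az":0},{"x":0,"y":0,"z":0,"ax":0,"ay":0,"az":0},{"x":0,"y":0,"z":0,"ax":0,"ay":0,"az":0},{"x":0,"y":0,"z":0,"ax":0,"ay":0,"az":0}]' --hand 0

```text
t: 10.38
tcp_pos: [406.5, 311.3, 40.9]
ee_rot: [3.141, -0.002, 0.847]
ft_force: [-2.2, -1.0, 10.3]
grip_width: 46.0
grasp_force: 60.1
```

```bash
python3 - <<'E'
from fit import *
im=snapshot('top')[:,:,::-1].copy(); cv2.imwrite('pics/top1.png',im); s=snapshot('side')[:,:,::-1].copy()
q=fit('top',im,'channel',False,(572.8,334.3),90,th0=np.radians(8.5)); print(q.round(2))
a=overlay('top',im,'channel',q,90); a=cv2.resize(a,(384,384)); cv2.imwrite('pics/c1.png',np.hstack([a,cv2.resize(s,(512,384))])[:,:800])
E
```

```text
[5.7322e+02 3.3428e+02 8.6900e+00 5.4000e-01]
```

View pics/c1.png

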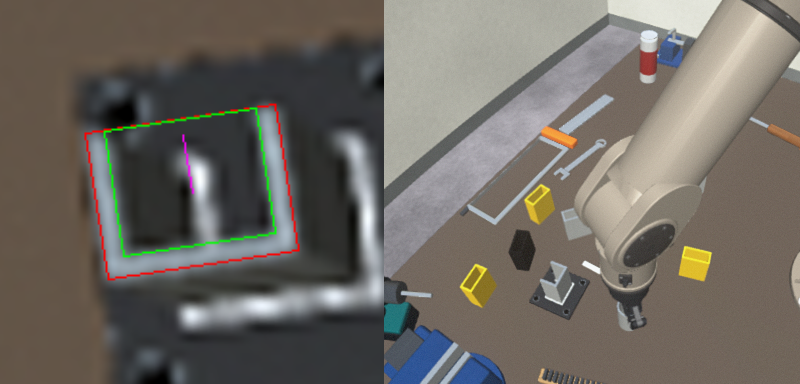

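The channel stands at (573,334) and 8.7°, upright on its plate. The round tube is gripped, so I'll carry it now.

Emit:
play_rows --plan '[{"x":0,"y":0,"z":30,"ax":0,"ay":0,"az":0},{"x":0,"y":0,"z":75,"ax":0,"ay":0,"az":0},{"x":0,"y":0,"z":115,"ax":0,"ay":0,"az":0},{"x":20,"y":-30,"z":120,"ax":0,"ay":0,"az":0},{"x":45,"y":-75,"z":120,"ax":0,"ay":0,"az":0},{"x":70,"y":-120,"z":120,"ax":0,"ay":0,"az":0},{"x":95,"y":-165,"z":120,"ax":0,"ay":0,"az":0},{"x":120,"y":-210,"z":120,"ax":0,"ay":0,"az":0},{"x":145,"y":-255,"z":120,"ax":0,"ay":0,"az":0},{"x":170,"y":-300,"z":120,"ax":0,"ay":0,"az":0},{"x":195,"y":-345,"z":120,"ax":0,"ay":0,"az":0},{"x":211.6,"y":-380.4,"z":120,"ax":0,"ay":0,"az":0}]'

```text
t: 11.98
tcp_pos: [618.1, -71.9, 160.0]
ee_rot: [3.141, 0.0, 0.846]
ft_force: [0.2, 0.9, -3.8]
grip_width: 46.2
grasp_force: 63.5
```

Emit:
play_rows --plan '[{"x":0,"y":0,"z":0,"ax":0,"ay":0,"az":0},{"x":0,"y":0,"z":0,"ax":0,"ay":0,"az":0},{"x":0,"y":0,"z":-30,"ax":0,"ay":0,"az":0},{"x":0,"y":0,"z":-65,"ax":0,"ay":0,"az":0},{"x":0,"y":0,"z":-95,"ax":0,"ay":0,"az":0},{"x":0,"y":0,"z":-105,"ax":0,"ay":0,"az":0},{"x":0,"y":0,"z":-109,"ax":0,"ay":0,"az":0},{"x":0,"y":0,"z":-110,"ax":0,"ay":0,"az":0},{"x":0,"y":0,"z":-110.5,"ax":0,"ay":0,"az":0},{"x":0,"y":0,"z":-110.5,"ax":0,"ay":0,"az":0}]'

```text
t: 13.22
tcp_pos: [618.1, -69.0, 51.0]
ee_rot: [3.141, -0.001, 0.847]
ft_force: [-5.6, 2.7, 6.0]
grip_width: 46.2
grasp_force: 65.0
```

Now I'll release it, lift and go to the square tube at (445.3,-89.5), yaw 50.3. The command now is (617.6,-69.5,49.3), yaw 48.5.

Emit:
play_rows --plan '[{"x":0,"y":0,"z":0,"ax":0,"ay":0,"az":0},{"x":0,"y":0,"z":0,"ax":0,"ay":0,"az":0},{"x":0,"y":0,"z":0,"ax":0,"ay":0,"az":0},{"x":0,"y":0,"z":0,"ax":0,"ay":0,"az":0},{"x":0,"y":0,"z":0,"ax":0,"ay":0,"az":0},{"x":0,"y":0,"z":0,"ax":0,"ay":0,"az":0},{"x":0,"y":0,"z":30,"ax":0,"ay":0,"az":0},{"x":0,"y":0,"z":70,"ax":0,"ay":0,"az":0},{"x":0,"y":0,"z":110,"ax":0,"ay":0,"az":0}]' --hand 85

```text
t: 14.35
tcp_pos: [617.4, -69.4, 160.4]
ee_rot: [-3.141, 0.0, 0.847]
ft_force: [0.1, -1.0, 0.4]
grip_width: 84.9
grasp_force: 0.0
```

Emit:
play_rows --plan '[{"x":-40,"y":-5,"z":0,"ax":0,"ay":0,"az":0.5},{"x":-85,"y":-10,"z":0,"ax":0,"ay":0,"az":1},{"x":-130,"y":-15,"z":0,"ax":0,"ay":0,"az":1.8},{"x":-172.3,"y":-20,"z":0,"ax":0,"ay":0,"az":1.8},{"x":-172.3,"y":-20,"z":0,"ax":0,"ay":0,"az":1.8},{"x":-172.3,"y":-20,"z":-10,"ax":0,"ay":0,"az":1.8},{"x":-172.3,"y":-20,"z":-40,"ax":0,"ay":0,"az":1.8},{"x":-172.3,"y":-20,"z":-75,"ax":0,"ay":0,"az":1.8},{"x":-172.3,"y":-20,"z":-105,"ax":0,"ay":0,"az":1.8},{"x":-172.3,"y":-20,"z":-120,"ax":0,"ay":0,"az":1.8},{"x":-172.3,"y":-20,"z":-120,"ax":0,"ay":0,"az":1.8}]'

```text
t: 15.72
tcp_pos: [445.1, -89.0, 38.4]
ee_rot: [-3.14, 0.001, 0.879]
ft_force: [-0.1, 0.9, -0.7]
grip_width: 85.1
grasp_force: 0.0
```

Emit:
play_rows --plan '[{"x":0,"y":0,"z":0,"ax":0,"ay":0,"az":0},{"x":0,"y":0,"z":0,"ax":0,"ay":0,"az":0},{"x":0,"y":0,"z":0,"ax":0,"ay":0,"az":0},{"x":0,"y":0,"z":0,"ax":0,"ay":0,"az":0},{"x":0,"y":0,"z":0,"ax":0,"ay":0,"az":0},{"x":0,"y":0,"z":0,"ax":0,"ay":0,"az":0},{"x":0,"y":0,"z":0,"ax":0,"ay":0,"az":0},{"x":0,"y":0,"z":0,"ax":0,"ay":0,"az":0},{"x":0,"y":0,"z":0,"ax":0,"ay":0,"az":0}]' --hand 0

```text
t: 16.85
tcp_pos: [445.9, -89.7, 40.1]
ee_rot: [3.14, -0.001, 0.878]
ft_force: [-0.8, 0.7, 7.5]
grip_width: 39.4
grasp_force: 59.2
```

Emit:
play_rows --plan '[{"x":0,"y":0,"z":30,"ax":0,"ay":0,"az":0},{"x":0,"y":0,"z":75,"ax":0,"ay":0,"az":0},{"x":0,"y":0,"z":110,"ax":0,"ay":0,"az":0},{"x":8,"y":45,"z":120,"ax":0,"ay":0,"az":4},{"x":16,"y":90,"z":120,"ax":0,"ay":0,"az":8},{"x":24,"y":135,"z":120,"ax":0,"ay":0,"az":12},{"x":30,"y":180,"z":120,"ax":0,"ay":0,"az":16.8},{"x":31.8,"y":209.9,"z":120,"ax":0,"ay":0,"az":16.8},{"x":31.8,"y":209.9,"z":120,"ax":0,"ay":0,"az":16.8},{"x":31.8,"y":209.9,"z":115,"ax":0,"ay":0,"az":16.8},{"x":31.8,"y":209.9,"z":85,"ax":0,"ay":0,"az":16.8},{"x":31.8,"y":209.9,"z":50,"ax":0,"ay":0,"az":16.8}]'

```text
t: 18.35
tcp_pos: [477.5, 119.0, 88.8]
ee_rot: [3.14, -0.0, 1.17]
ft_force: [1.1, -1.1, -4.0]
grip_width: 39.1
grasp_force: 62.3
```

Emit:
play_rows --plan '[{"x":0,"y":0,"z":-25,"ax":0,"ay":0,"az":0},{"x":0,"y":0,"z":-35,"ax":0,"ay":0,"az":0},{"x":0,"y":0,"z":-39,"ax":0,"ay":0,"az":0},{"x":0,"y":0,"z":-40.5,"ax":0,"ay":0,"az":0},{"x":0,"y":0,"z":-40.5,"ax":0,"ay":0,"az":0},{"x":0,"y":0,"z":-40.5,"ax":0,"ay":0,"az":0}]'

```text
t: 19.1
tcp_pos: [477.1, 120.0, 50.2]
ee_rot: [3.141, 0.001, 1.171]
ft_force: [-8.0, -1.9, 14.0]
grip_width: 39.6
grasp_force: 64.3
```

Emit:
play_rows --plan '[{"x":0,"y":0,"z":0,"ax":0,"ay":0,"az":0},{"x":0,"y":0,"z":0,"ax":0,"ay":0,"az":0},{"x":0,"y":0,"z":0,"ax":0,"ay":0,"az":0},{"x":0,"y":0,"z":0,"ax":0,"ay":0,"az":0},{"x":0,"y":0,"z":0,"ax":0,"ay":0,"az":0},{"x":0,"y":0,"z":0,"ax":0,"ay":0,"az":0},{"x":0,"y":0,"z":30,"ax":0,"ay":0,"az":0},{"x":0,"y":0,"z":70,"ax":0,"ay":0,"az":0},{"x":0,"y":0,"z":110,"ax":0,"ay":0,"az":0},{"x":0,"y":0,"z":110,"ax":0,"ay":0,"az":0}]' --hand 64

```text
t: 20.35
tcp_pos: [478.6, 120.8, 161.4]
ee_rot: [3.138, -0.002, 1.171]
ft_force: [0.8, 0.2, -1.3]
grip_width: 63.8
grasp_force: 0.0
```

Emit:
play_rows --plan '[{"x":40,"y":15,"z":0,"ax":0,"ay":0,"az":-5},{"x":85,"y":32,"z":0,"ax":0,"ay":0,"az":-10},{"x":130,"y":50,"z":0,"ax":0,"ay":0,"az":-15.8},{"x":154.1,"y":59.3,"z":0,"ax":0,"ay":0,"az":-15.8},{"x":154.1,"y":59.3,"z":0,"ax":0,"ay":0,"az":-15.8},{"x":154.1,"y":59.3,"z":-10,"ax":0,"ay":0,"az":-15.8},{"x":154.1,"y":59.3,"z":-40,"ax":0,"ay":0,"az":-15.8},{"x":154.1,"y":59.3,"z":-75,"ax":0,"ay":0,"az":-15.8},{"x":154.1,"y":59.3,"z":-105,"ax":0,"ay":0,"az":-15.8},{"x":154.1,"y":59.3,"z":-119,"ax":0,"ay":0,"az":-15.8},{"x":154.1,"y":59.3,"z":-119,"ax":0,"ay":0,"az":-15.8}]'

```text
t: 21.72
tcp_pos: [630.4, 179.3, 39.1]
ee_rot: [-3.141, 0.001, 0.896]
ft_force: [0.5, -0.1, 0.1]
grip_width: 64.1
grasp_force: 0.0
```

Emit:
play_rows --plan '[{"x":0,"y":0,"z":0,"ax":0,"ay":0,"az":0},{"x":0,"y":0,"z":0,"ax":0,"ay":0,"az":0},{"x":0,"y":0,"z":0,"ax":0,"ay":0,"az":0},{"x":0,"y":0,"z":0,"ax":0,"ay":0,"az":0},{"x":0,"y":0,"z":0,"ax":0,"ay":0,"az":0},{"x":0,"y":0,"z":0,"ax":0,"ay":0,"az":0},{"x":0,"y":0,"z":0,"ax":0,"ay":0,"az":0},{"x":0,"y":0,"z":0,"ax":0,"ay":0,"az":0},{"x":0,"y":0,"z":0,"ax":0,"ay":0,"az":0}]' --hand 0

```text
t: 22.85
tcp_pos: [631.9, 179.9, 41.1]
ee_rot: [3.14, -0.001, 0.896]
ft_force: [-0.2, -0.3, 7.5]
grip_width: 29.1
grasp_force: 59.8
```

Emit:
play_rows --plan '[{"x":0,"y":0,"z":30,"ax":0,"ay":0,"az":0},{"x":0,"y":0,"z":75,"ax":0,"ay":0,"az":0},{"x":0,"y":0,"z":120,"ax":0,"ay":0,"az":0},{"x":-2,"y":-45,"z":130,"ax":0,"ay":0,"az":-7},{"x":-4,"y":-95,"z":130,"ax":0,"ay":0,"az":-14},{"x":-6,"y":-145,"z":130,"ax":0,"ay":0,"az":-21},{"x":-8,"y":-195,"z":130,"ax":0,"ay":0,"az":-28},{"x":-10,"y":-245,"z":130,"ax":0,"ay":0,"az":-35},{"x":-12,"y":-295,"z":130,"ax":0,"ay":0,"az":-42},{"x":-14,"y":-345,"z":130,"ax":0,"ay":0,"az":-49},{"x":-16,"y":-395,"z":130,"ax":0,"ay":0,"az":-56},{"x":-18,"y":-440,"z":130,"ax":0,"ay":0,"az":-62}]'

```text
t: 24.35
tcp_pos: [612.7, -262.1, 170.1]
ee_rot: [3.142, -0.0, -0.19]
ft_force: [1.0, 0.7, -3.6]
grip_width: 29.3
grasp_force: 60.3
```

Emit:
play_rows --plan '[{"x":-1.1,"y":-29.1,"z":0,"ax":0,"ay":0,"az":-3.5},{"x":-1.1,"y":-29.1,"z":0,"ax":0,"ay":0,"az":-3.5},{"x":-1.1,"y":-29.1,"z":-10,"ax":0,"ay":0,"az":-3.5},{"x":-1.1,"y":-29.1,"z":-40,"ax":0,"ay":0,"az":-3.5},{"x":-1.1,"y":-29.1,"z":-75,"ax":0,"ay":0,"az":-3.5},{"x":-1.1,"y":-29.1,"z":-105,"ax":0,"ay":0,"az":-3.5},{"x":-1.1,"y":-29.1,"z":-115,"ax":0,"ay":0,"az":-3.5},{"x":-1.1,"y":-29.1,"z":-119,"ax":0,"ay":0,"az":-3.5},{"x":-1.1,"y":-29.1,"z":-120.5,"ax":0,"ay":0,"az":-3.5},{"x":-1.1,"y":-29.1,"z":-120.5,"ax":0,"ay":0,"az":-3.5},{"x":-1.1,"y":-29.1,"z":-120.5,"ax":0,"ay":0,"az":-3.5}]'

```text
t: 25.72
tcp_pos: [612.9, -288.8, 51.1]
ee_rot: [-3.141, -0.002, -0.246]
ft_force: [-4.8, 4.8, 8.4]
grip_width: 29.4
grasp_force: 61.7
```

Emit:
play_rows --plan '[{"x":0,"y":0,"z":0,"ax":0,"ay":0,"az":0},{"x":0,"y":0,"z":0,"ax":0,"ay":0,"az":0},{"x":0,"y":0,"z":0,"ax":0,"ay":0,"az":0},{"x":0,"y":0,"z":0,"ax":0,"ay":0,"az":0},{"x":0,"y":0,"z":0,"ax":0,"ay":0,"az":0},{"x":0,"y":0,"z":0,"ax":0,"ay":0,"az":0},{"x":0,"y":0,"z":30,"ax":0,"ay":0,"az":0},{"x":0,"y":0,"z":70,"ax":0,"ay":0,"az":0},{"x":0,"y":0,"z":110,"ax":0,"ay":0,"az":0},{"x":-40,"y":-50,"z":140,"ax":0,"ay":0,"az":0},{"x":-80,"y":-100,"z":160,"ax":0,"ay":0,"az":0},{"x":-120,"y":-150,"z":160,"ax":0,"ay":0,"az":0}]' --hand 70

```text
t: 27.22
tcp_pos: [500.1, -430.2, 210.4]
ee_rot: [3.141, -0.002, -0.247]
ft_force: [0.4, -0.3, -0.2]
grip_width: 70.1
grasp_force: 0.0
```

Emit:
play_rows --plan '[{"x":-50,"y":-40,"z":0,"ax":0,"ay":0,"az":0},{"x":-100,"y":-80,"z":0,"ax":0,"ay":0,"az":0},{"x":-150,"y":-120,"z":0,"ax":0,"ay":0,"az":0},{"x":-200,"y":-150,"z":0,"ax":0,"ay":0,"az":0},{"x":-200,"y":-150,"z":0,"ax":0,"ay":0,"az":0},{"x":-200,"y":-150,"z":0,"ax":0,"ay":0,"az":0}]'

```text
t: 27.98
tcp_pos: [300.8, -578.5, 208.6]
ee_rot: [-3.141, -0.0, -0.248]
ft_force: [1.6, 0.3, 0.1]
grip_width: 69.9
grasp_force: 0.0
```

```bash
python3 - <<'E'
from fit import *
im=snapshot('top')[:,:,::-1].copy(); s=snapshot('side')[:,:,::-1].copy()
T=[];U=[]
for k,c in dict(round=(617.6,-69.5,0),square=(477.1,120.4,67),rect=(612.1,-289.4,166),channel=(572.8,334.3,8.5)).items():
    q=fit('top',im,k,False,c,90,th0=np.radians(c[2])); print(k,q.round(2))
    T.append(overlay('top',im,k,q,90)); U.append(rect('side',s,c,10,55,200))
cv2.imwrite('pics/f.png',np.vstack([np.hstack(T),np.hstack(U)])); cv2.imwrite('pics/s2.png',cv2.resize(s,(800,600)))
# plate centres now
for k,c in dict(p_round=(617.9,-69.5),p_square=(477.1,120.4),p_rect=(612.4,-289.8),p_channel=(574.4,336)).items():
    h=rect('top',im,c,10,75,300).astype(int); m=(h[:,:,2]-h[:,:,0]<12).astype(np.uint8); m=cv2.morphologyEx(m,cv2.MORPH_OPEN,np.ones((5,5)))
    n,l,st,_=cv2.connectedComponentsWithStats(m); m=(l==1+np.argmax(st[1:,4])).astype(np.uint8)
    r=cv2.minAreaRect(max(cv2.findContours(m,0,2)[0],key=cv2.contourArea))
    print(k,round(c[0]-(r[0][1]-149.5)*.5,1),round(c[1]-(r[0][0]-149.5)*.5,1),np.array(r[1])*.5,-r[2])
E
```

```text
round [ 6.1762e+02 -6.8720e+01 -9.4000e-01  4.5000e-01]
square [476.12 119.99  67.93   0.57]
rect [ 6.1320e+02 -2.8883e+02  1.6606e+02  4.2000e-01]
channel [5.7323e+02 3.3436e+02 8.7200e+00 5.4000e-01]
p_round 617.3 -69.2 [101.68366241 101.23722076] -78.25001525878906
p_square 477.0 120.3 [101.23077393 100.61538696] -22.61986541748047
p_rect 613.5 -289.3 [102.10749817 105.2604599 ] -14.03624439239502
p_channel 572.4 333.0 [101.62879181 102.52012634] -82.6844711303711
```

View pics/f.png

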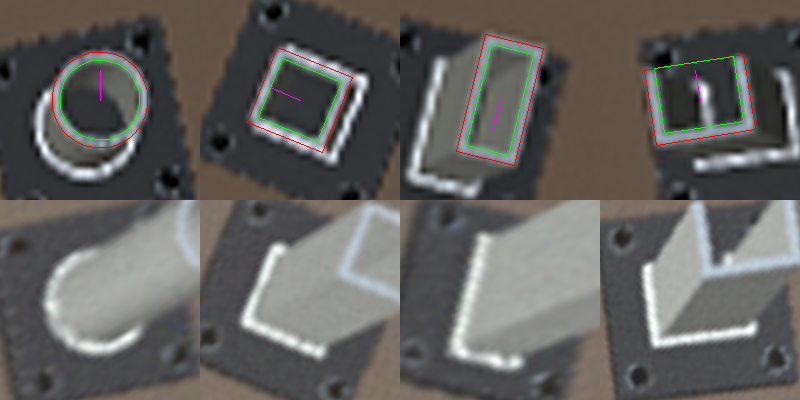

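View pics/s2.png

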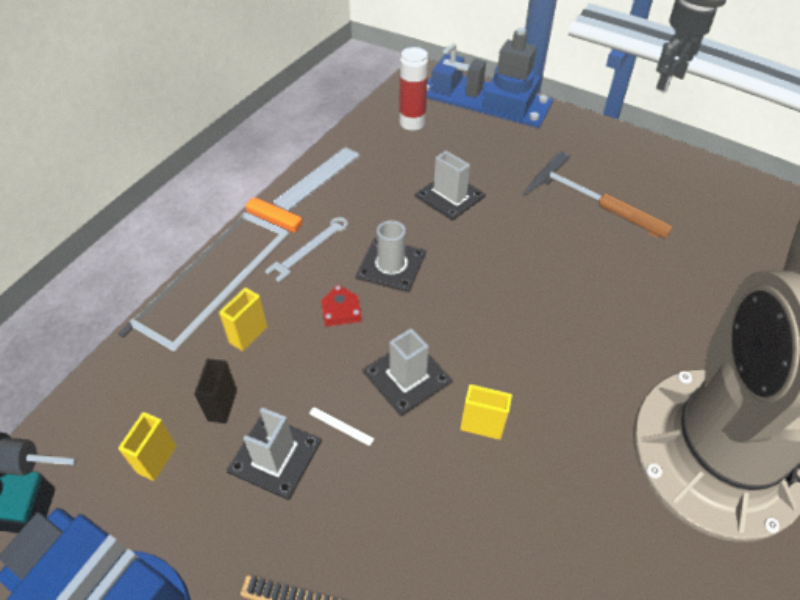

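All four pieces stand upright in their outlines, within about 2 mm and 2°. The bystanders haven't moved and the arm is clear.

```bash
python3 -c "
from station import workorder; print(workorder.hand_in())"
```

```text
the job is handed in; nothing more can be done
None
```

I handed the job in: my last camera check showed all four pieces standing released and upright in their chalk outlines, within about 2 mm and 2°, with the magnet and soapstone where they were; the hand-in gave no verdict.

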